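# Stand the chopping board back and flip the keeper over

## Task

The green chopping board in the counter stand has flopped forward onto the low front rail. With the fingertips, push its top back until it leans on the stand's rear rest, and then flip the red-barred keeper over the board's top by pushing it, and press it fully down. The board's foot must stay in its slot (do not lift the board), and leave the other kitchen things where they are.

Things in the scene. Friction and masses are not known exactly. Their poses are not given: they have to be found in the camera images.
- stand: Fixed steel chopping-board stand. Origin: on the counter under the middle of its slot; x from front (robot side) to rear, y along the slot, z up; may be turned about z. Base plate x -62 to 103, y -150 to 150 mm, 12 mm thick: its top is the slot's floor, between lips at x -16 and +16 whose tops are at z 27. The keeper hangs on two 12 mm posts at x 88, y +-65, z up to 246.
- guard (a point): Middle of the stand's low front guard rail, a 10 mm bar along the stand's y (-110 to 110 mm) at x -40, z 100, on a post at each end.
- rest (a point): Middle of the stand's rear rest, a 10 mm bar along the stand's y (-90 to 90 mm) at x +60, z 170.
- board: Loose green plastic chopping board, 15 mm thick (its x), 240 wide (its y, along the slot), 220 tall (its z), 0.5 to 0.9 kg. Origin: middle of its bottom edge, in the slot, 12 to 16 mm above the counter. It starts leaning forward 0.385 rad on the guard rail; pushed past upright it drops back by itself onto the rear rest, leaning back about 0.3 rad. A push of about 2 N at the top moves it.
- board_top (a point): Middle of the board's top edge. In the stand's frame about x -75, z 219 mm at the start (leaning forward) and about x +63, z 225 mm when it leans on the rear rest; on the way it rises to z 232 (upright). At rest there the front face is at about x +57 (top) and +46 (at z 190).
- keeper (a joint): Keeper angle, rad: 0 = fully down over the board's top (end stop), 1.57 = arms straight up, 2.0 to 2.3 = thrown open to the rear as at the start (stop at 2.45). A stiff hinge: it stays where it is left; 1 to 1.5 N at the bar turns it.
- keeper_bar (a point): Middle of the keeper's red bar, 14 mm thick, along the stand's y, 80 mm free between the two 8 mm wire arms (65 mm long, at y +-47). In the stand's frame it lies at x = 88 - 65 cos(angle), z = 240 + 65 sin(angle) mm. From each end a 26 mm prong stands square to the arm: it hangs down before the board's face when closed, points forward when the arms stand up.
- keeper_hinge (a point): Middle of the keeper's hinge axis, along the stand's y, at x 88, z 240 mm of the stand. The space between the two arms and between the two posts is free.
- oil_mid (a point): Amber bottle with red cap, 56 mm across, 170 mm tall, on the counter beside one end of the stand (either end, 200 to 230 mm from the stand's middle). This point: its centre, 85 mm up. A bystander.
- spice_mid (a point): Reddish-brown jar with dark cap, 52 mm across, 100 mm tall, beside the other end of the stand. This point: its centre, 50 mm up. A bystander.
- tub_mid (a point): White open tub 130 x 110 x 75 mm at the left of the counter; centre, 37 mm up. A bystander.
- bowl_mid (a point): Steel bowl, 120 mm across, 50 mm tall, at the right; centre, 25 mm up. A bystander.
- cup_mid (a point): White cup, 72 mm across, 85 mm tall, left of the work; centre, 42 mm up. A bystander.
- sauce_mid (a point): Green jar with white cap, 60 mm across, 120 mm tall, right of the work; centre, 60 mm up. A bystander.

How it is judged (in metres and radians):
On the way, in this order (a step that is already met when the one before it is completed fails the run):
1. the board leans back on the rear rest, the keeper still open (x of board_top in the frame of stand above 0.04 m and z of board in the frame of stand below 0.03 m and x of board in the frame of stand between -0.025 and 0.025 m and value of joint keeper above 1 rad), for 0.2 s.
2. the keeper is fully down over the board (value of joint keeper below 0.12 rad and x of board_top in the frame of stand above 0.04 m), for 0.2 s.
At the end, for the whole second after the job is handed in: The board leans back on the rear rest (middle of its top edge more than 40 mm behind the stand's middle), its foot in the slot (within 25 mm of the middle, less than 30 mm up), at rest, and the keeper is down (angle under 0.12 rad) (all of step 2 and z of board in the frame of stand below 0.03 m and x of board in the frame of stand between -0.025 and 0.025 m and linear speed of board below 0.02 m/s); the robot touches nothing.
It fails at once if the board is lifted out of its slot (z of board in the frame of stand above 0.035 m).
It fails at once if a bystander is moved more than 25 mm (distance of any of oil_mid, spice_mid, tub_mid, bowl_mid, cup_mid, sauce_mid from where it was at the start of the episode above 0.025 m).
It also fails if it takes over 54 s, if anything falls off the work surface, if the arm or the gripper's body presses on something with over 40 N, if the wrist force passes 120 N, or if a joint passes its speed limit or range.

## Robot

A 6-joint arm with a two-finger parallel gripper is mounted at the origin on the work surface. World frame = base frame: x ahead of the robot, y to its left, z up, the work surface at z = 0. Lengths are in m, angles in degrees, forces in N, time in s.
With the tool pointing down it reaches from about 0.4 to 0.825 m from the base axis. Payload 7 kg.
Tool frame: the origin (TCP) lies midway between the tips of the shut fingers; the grasp point (between the pads) lies ctrl.tcp_to_grasp behind it (ctrl.tcp_to_grasp is the distance from the TCP to the grasp point, in m); y points along the fingers, z is the direction in which the jaws open and shut, and the axes are right-handed (so a half turn about y gives the same grasp; the last joint's range is limited). The gripper opens to 88 mm and grips with 3 to 60 N. Pads are 19 mm wide; open, the fingers measure 130 mm over their backs; the gripper's body (78 mm by 193 mm) begins 47 mm behind the grasp point.
Start: joints at [-48.581, 20.546, 0.682, 0, -70.136, -16.507], TCP at [0.284, -0.612, 0.227] pointing down, gripper open.
Joint ranges: [-176.03, 176.03], [-82.01, 121.73], [-58.28, 71.71], [-173.87, 95.51], [-174.79, -0.11], [-173.66, 173.66]. Speed limits (degrees/s): [136.94, 136.94, 172.46, 180, 180, 180].

## Interface

Orientations are given as [roll, pitch, yaw] about the fixed x, y, z axes, in that order (R = Rz(yaw) Ry(pitch) Rx(roll)).
In Python, from plant import ctrl, snapshot, silhouettes gives the robot as it stands.
- The arm moves only by the shell command python3 -m pendant 'ROWS'. ROWS is JSON, a list that holds one entry, the list of rows, each a list of 7 numbers: the shift along the tool's x, y, z in cm, then the turn, a rotation vector about the tool's x, y, z in degrees, then the opening, from 0 (shut) to 1 (fully open). In form: [[[x, y, z, rx, ry, rz, hand], ...]]. A call has 1 to 12 rows; each row shifts and turns the commanded pose from where the row before left it, along the tool's axes as they then stand; what a row does not reach is not made up. A row lasts 1/12 s, in which the tool goes at most 41.7 mm and 7.16 degrees, less where a joint would pass 70% of its speed; a pose out of reach is approached as far as the arm can. A call with a gripper value outside its range is refused whole. The fingers move at their own pace and stop on an object; the grip force is fixed at half the most. Time passes only in rows, so rows that do not move let the fingers close. It gives the time, the measured TCP pose, the force and the opening at its end, in the units of the state.
- ctrl.get_obs(): the state, without advancing time (a new reading comes with each control period).
- snapshot(name): name is "scene" or "top" or "wrist"; returns a dict with "image" (420x560x3 uint8, red, green, blue), "camera_matrix" (3x3 intrinsics, pixels), "dist_coeffs" ([k1, k2, p1, p2, k3] as OpenCV has them; the pictures are not rectified), "eye" and "orientation" of the camera in the world; the wrist camera has in their place "mount" (4x4, takes a point from camera to tool coordinates, whose origin is the TCP and whose axes are the tool frame's). Camera axes: x right, y down, z forward; pixel columns grow to the right and rows downward; lengths in m; the calibration is good to about 2 mm. A picture is of the moment at which its call begins: read the wrist's pose just before it. There is no depth.
- ctrl.close_job(): hands the job in, once; it reports no verdict.
Trained networks look in a picture, given as the dict that the camera call returned (one of the last four; its "shot" number tells which), for a name from the list of things; names that differ only in an ending like _2 or _b are one class to them, and where a whole thing is asked for, a point or a joint stands for the part that bears it (a point fixed in the world has none). Each returns a list of dicts, best first, with "confidence" (0 to 1); they miss things now and then, are a little off and sometimes report something else, mostly with a low value. They report only what shows in the picture. A call takes as long as a camera call.
- silhouettes(picture, thing): "mask" (420x560 bool, what is visible of it) and "bbox" ([left, top, width, height] in pixels, round what is visible of it).
The state is a dict: "clock": time; "joint_pos": joint angles; "qvel": joint speeds; "tau": joint torques, N m; "tool_pos": TCP position; "orientation": TCP orientation; "force": force on the tool from outside, world axes, zero at the start; "moment": the same for the moment, N m; "opening": finger opening in m.
Only numpy, scipy, OpenCV 4.12 (cv2) and the standard library are available. Lean on these libraries where they do the work, as an engineer would, in place of code of your own. Each camera call takes 0.05 s, during which the arm holds its last target.

## Working session

There is one attempt and no reset: what is moved stays moved. The work goes in short steps, Python scripts to look and compute and a shell command to move; the robot and the scene stay as the last step left them, time stands still between calls to the robot, and variables do not carry over. Pictures are saved under pics/ and viewed, and the job is handed in when it is done.

```bash
ls; mkdir -p pics
python3 - <<'E'
from plant import ctrl, snapshot, silhouettes
import cv2
print(ctrl.get_obs(), ctrl.tcp_to_grasp)
for n in ["scene","top","wrist"]:
    p=snapshot(n); cv2.imwrite(f"pics/{n}0.png",p["image"][:,:,::-1])
    print(n,{k:(v.tolist() if hasattr(v,'tolist') else v) for k,v in p.items() if k!="image"})
    for t in ["stand","board","keeper","oil_mid","spice_mid","cup_mid","sauce_mid","tub_mid","bowl_mid"]:
        for s in silhouettes(p,t)[:2]: print(t,round(s["confidence"],2),s["bbox"])
E
```

```text
pics
{'clock': 0.0, 'joint_pos': array([-4.85807453e+01,  2.05915856e+01,  6.31769024e-01, -2.07929134e-02,
       -7.01351585e+01, -1.65088655e+01]), 'qvel': array([ 0.09850736,  0.00476044,  0.04396418, -0.01902579,  0.00892895,
        0.05572102]), 'tau': array([ 2.81075936e-04, -5.82715631e+01,  2.93050700e+01,  6.99755743e+00,
        6.74096664e-03, -1.71473589e-04]), 'tool_pos': array([ 0.28409316, -0.61174624,  0.22560364]), 'orientation': array([-8.99033854e+01,  8.25055289e-03,  2.49033145e+01]), 'force': array([-0.51977207,  0.96320898, -0.86021803]), 'moment': array([-0.01683567,  0.03112117,  0.04139765]), 'opening': 0.0876879369632072} 0.0188
scene {'camera_matrix': [[546.3097597108123, 0.0, 278.14436213868333], [0.0, 546.3097597108123, 213.46142963117651], [0.0, 0.0, 1.0]], 'dist_coeffs': [-0.038935265220152934, 0.0, 0.0, 0.0, 0.0], 'eye': [1.5249334666682324, 0.09581492114431815, 1.2459686838702468], 'orientation': [-136.09703363407374, 0.7394384228353527, 93.92397366980788], 'shot': 1}
stand 0.72 [229.4, 219.0, 104.1, 78.0]
stand 0.71 [95.7, 231.0, 40.1, 31.7]
board
[... 1127 characters left out ...]
6 [112.2, 165.8, 37.4, 43.7]
tub_mid 0.49 [222.2, 188.8, 76.5, 23.4]
bowl_mid 0.76 [387.8, 176.2, 28.5, 29.6]
wrist {'camera_matrix': [[347.73019060673397, 0.0, 287.8391231036854], [0.0, 347.73019060673397, 212.97338207252636], [0.0, 0.0, 1.0]], 'dist_coeffs': [-0.06349849408297827, 0.0, 0.0, 0.0, 0.0], 'mount': [[-0.0006110541768187255, 0.9561803516031924, 0.2927776661919224, -0.07967145665215934], [-0.00012408938135907466, -0.29277779110025537, 0.9561805005543045, -0.15852798549526823], [0.9999998056072904, 0.0005479474891828943, 0.0002975549204297188, -0.0014935821956092443], [0.0, 0.0, 0.0, 1.0]], 'shot': 3}
keeper 0.61 [354.9, 265.7, 59.4, 95.4]
sauce_mid 0.61 [355.0, 266.5, 57.3, 98.2]
```

Run:
```python
import cv2
a=cv2.imread("pics/scene0.png");b=cv2.imread("pics/top0.png")
cv2.imwrite("pics/s0c.png",cv2.resize(a[170:320,190:390],(800,600),interpolation=cv2.INTER_CUBIC))
cv2.imwrite("pics/t0c.png",cv2.resize(b[115:235,180:340],(800,600),interpolation=cv2.INTER_CUBIC))
```

```text
(no output)
```

View pics/scene0.png

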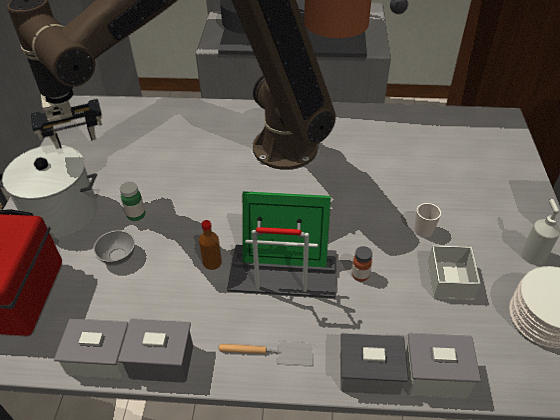

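View pics/top0.png

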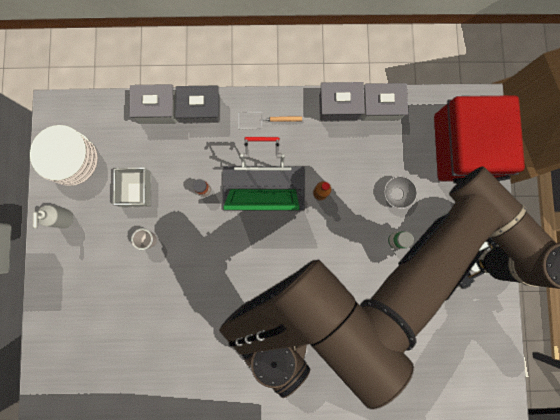

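View pics/s0c.png

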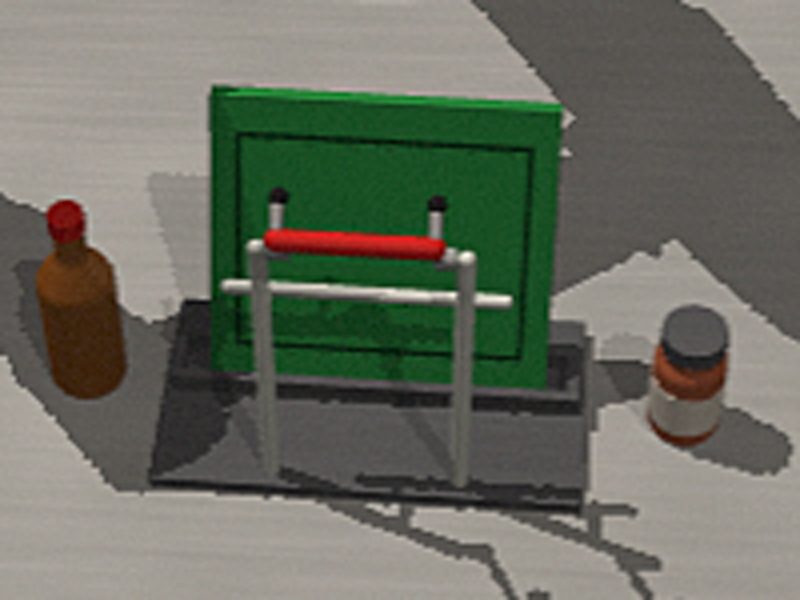

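View pics/t0c.png

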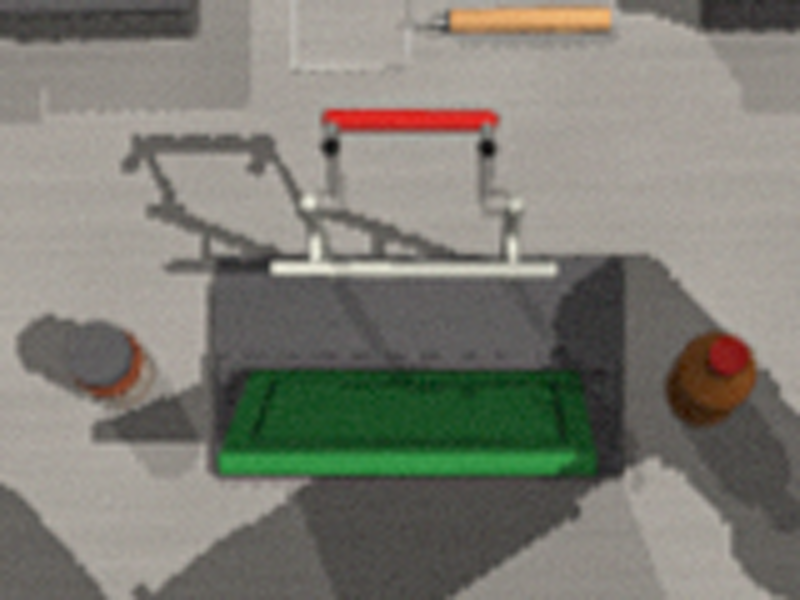

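View pics/wrist0.png

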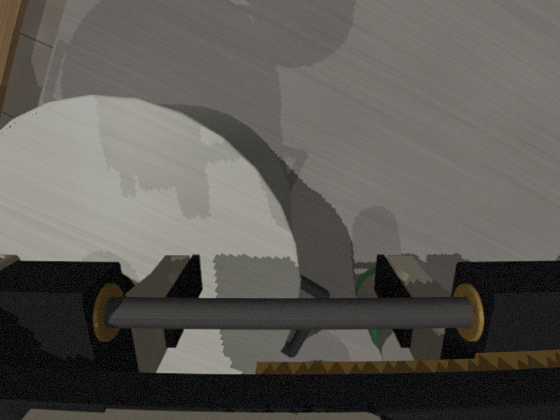

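```bash
cat > h.py <<'E'
import numpy as np, cv2, json
from scipy.spatial.transform import Rotation as R
def proj(p,X):
    Rm=R.from_euler('xyz',p["orientation"],degrees=True).as_matrix()
    t=-Rm.T@np.array(p["eye"])
    return cv2.projectPoints(np.float64(X).reshape(-1,1,3),cv2.Rodrigues(Rm.T)[0],t,np.float64(p["camera_matrix"]),np.float64(p["dist_coeffs"]))[0].reshape(-1,2)
def stand(pose,X):
    x,y,a=pose; c,s=np.cos(a),np.sin(a); X=np.float64(X).reshape(-1,3)
    return np.c_[x+c*X[:,0]-s*X[:,1], y+s*X[:,0]+c*X[:,1], X[:,2]]
E
python3 - <<'E'
from h import *
from plant import snapshot
from scipy.optimize import least_squares
S=snapshot("scene");T=snapshot("top")
sp=lambda x,y:(190+x/4,170+y/4); tp=lambda x,y:(180+x/5,115+y/5)
m=1e-3
obs=[(S,(88,-65,246),sp(257,245)),(S,(88,65,246),sp(468,258)),(S,(60,-90,170),sp(222,285)),(S,(60,90,170),sp(512,301)),
(S,(103,-150,12),sp(152,478)),(S,(103,150,12),sp(583,500)),
(T,(88,65,246),tp(313,200)),(T,(88,-65,246),tp(515,203)),(T,(60,90,170),tp(272,268)),(T,(60,-90,170),tp(557,268)),
(T,(103,-150,12),tp(625,257)),(T,(-62,-150,12),tp(623,475)),(T,(-62,150,12),tp(213,475))]
kb=[(S,-45,sp(268,240)),(S,45,sp(445,248)),(T,45,tp(325,120)),(T,-45,tp(495,120))]
def f(v,full=False):
    r=[proj(c,stand(v[:3],np.array(X)*m))[0]-np.array(u) for c,X,u in obs]
    for c,y,u in kb: r.append(proj(c,stand(v[:3],np.array([88-65*np.cos(v[3]),y,240+65*np.sin(v[3])])*m))[0]-np.array(u))
    return np.array(r) if full else np.ravel(r)
s=least_squares(f,[.55,0,0,2.1],loss='soft_l1')
print(s.x,np.degrees(s.x[2]));print(f(s.x,True).round(1))
json.dump(list(s.x),open("pose.json","w"))
b=stand(s.x[:3],np.array([[-75,-120,219],[-75,120,219],[-75,0,219]])*m);print(b,proj(S,b),proj(T,b))
E
```

```text
[ 0.5401348   0.02701966 -0.01290812  2.21134328] -0.7395808088213937
[[-0.5 -0.7]
 [-0.6 -1.2]
 [ 1.2  0.4]
 [-2.2  0.1]
 [-1.5  0.1]
 [-0.7  1. ]
 [-1.7  0.2]
 [-0.6 -0.5]
 [ 0.6  0.2]
 [-1.9  0.1]
 [-1.2 -0.7]
 [-0.3  0.1]
 [-0.5  0.4]
 [ 2.4  0. ]
 [-3.7  0. ]
 [ 1.5  0.1]
 [-2.8  0.1]]
[[ 0.46359212 -0.09200226  0.219     ]
 [ 0.46668998  0.14797774  0.219     ]
 [ 0.46514105  0.02798774  0.219     ]] [[240.79689674 191.72177725]
 [329.35740565 195.92431881]
 [284.84565097 193.80693861]] [[299.95440108 207.63519198]
 [223.8318159  207.88846318]
 [261.92808927 207.7620995 ]]
```

```bash
python3 -m pendant '[[[0,-3,0,0,0,0,0],[0,-3,0,0,0,0,0],[0,-3,0,0,0,0,0],[0,-3,0,0,0,0,0],[0,-3,0,0,0,0,0],[0,-2,0,0,0,0,0],[0,-2,0,0,0,0,0],[0,0,0,0,6.25,0,0],[0,0,0,0,6.25,0,0],[0,0,0,0,6.25,0,0],[0,0,0,0,6.25,0,0],[0,0,0,0,0,0,0]]]'
```

```text
clock: 2.6
tool_pos: [0.2843, -0.6121, 0.4166]
orientation: [-90.0, -0.0, -0.4]
force: [-0.6, 0.1, -0.4]
opening: 0.0132
```

```bash
python3 -m pendant '[[[0.7,0,3,0,0,0,0],[0.7,0,3,0,0,0,0],[0.7,0,3,0,0,0,0],[0.7,0,3,0,0,0,0],[0.7,0,3,0,0,0,0],[0.7,0,3,0,0,0,0],[0.7,0,3,0,0,0,0],[0.7,0,3,0,0,0,0],[0.7,0,3,0,0,0,0],[0.7,0,3,0,0,0,0],[0.7,0,3,0,0,0,0],[0.7,0,3,0,0,0,0]]]'
python3 -m pendant '[[[0.7,0,3.1,0,0,0,0],[0.7,0,3.1,0,0,0,0],[0.7,0,3.1,0,0,0,0],[0.7,0,3.1,0,0,0,0],[0.7,0,3.1,0,0,0,0],[0.7,0,3.1,0,0,0,0],[0.7,0,3.1,0,0,0,0],[0.7,0,3.1,0,0,0,0],[0.3,0,3,0,0,0,0],[0,0,0,0,0,0,0],[0,0,0,0,0,0,0]]]'
```

```text
clock: 3.6
tool_pos: [0.3687, -0.2509, 0.4168]
orientation: [-90.0, -0.0, 0.1]
force: [1.4, 0.2, 0.3]
opening: 0.0002
clock: 4.52
tool_pos: [0.4283, 0.0269, 0.4165]
orientation: [-90.0, 0.0, 0.3]
force: [0.3, -0.6, -0.5]
opening: 0.0006
```

```bash
python3 -m pendant '[[[-0.6,-0,0,0,1,0,0],[0,3,0,0,0,0,0],[0,3,0,0,0,0,0],[0,3,0,0,0,0,0],[0,3,0,0,0,0,0],[0,3,0,0,0,0,0],[0,3,0,0,0,0,0],[0,2,0,0,0,0,0],[0,1.5,0,0,0,0,0],[0,1,0,0,0,0,0],[0,0,0,0,0,0,0]]]'
python3 - <<'E'
from plant import ctrl, snapshot
import cv2
p=snapshot("scene"); a=p["image"][:,:,::-1]; cv2.imwrite("pics/s1c.png",cv2.resize(a[120:300,170:410],(800,600),interpolation=cv2.INTER_CUBIC))
E
```

```text
clock: 5.43
tool_pos: [0.421, 0.0242, 0.1898]
orientation: [-90.1, 0.2, -1.0]
force: [-0.3, -0.1, -0.5]
opening: 0.0004
```

View pics/s1c.png

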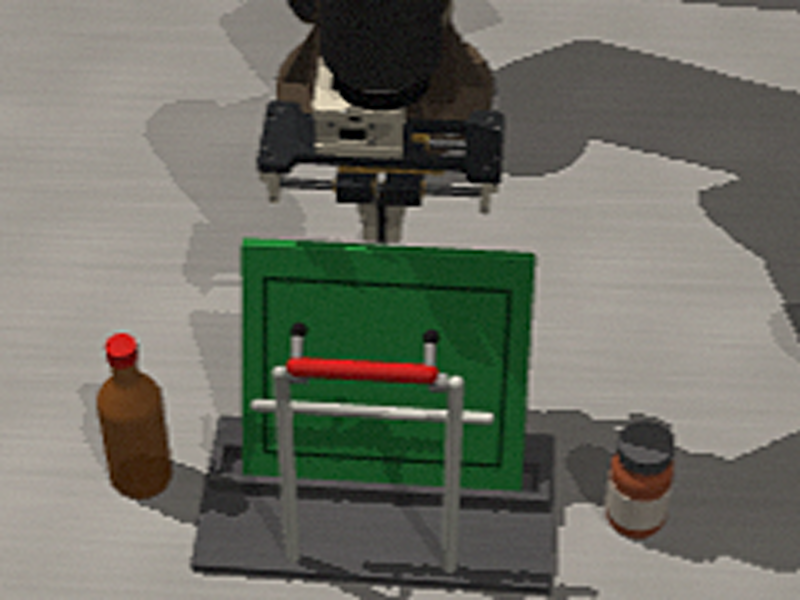

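```bash
python3 -m pendant '[[[1,0,0,0,0,0,0],[1,0,0,0,0,0,0],[1,0,0,0,0,0,0],[1,0,0,0,0,0,0],[1,0,0,0,0,0,0],[1,0,0,0,0,0,0],[1,0,0,0,0,0,0],[1,0,0,0,0,0,0],[1,0,0,0,0,0,0]]]'
python3 - <<'E'
from plant import ctrl, snapshot
import cv2
p=snapshot("scene"); a=p["image"][:,:,::-1]; cv2.imwrite("pics/s2c.png",cv2.resize(a[120:300,170:410],(800,600),interpolation=cv2.INTER_CUBIC))
E
```

```text
clock: 6.23
tool_pos: [0.5135, 0.0239, 0.1914]
orientation: [-90.0, 0.0, -1.1]
force: [-0.2, 0.3, -0.7]
opening: 0.0005
```

View pics/s2c.png

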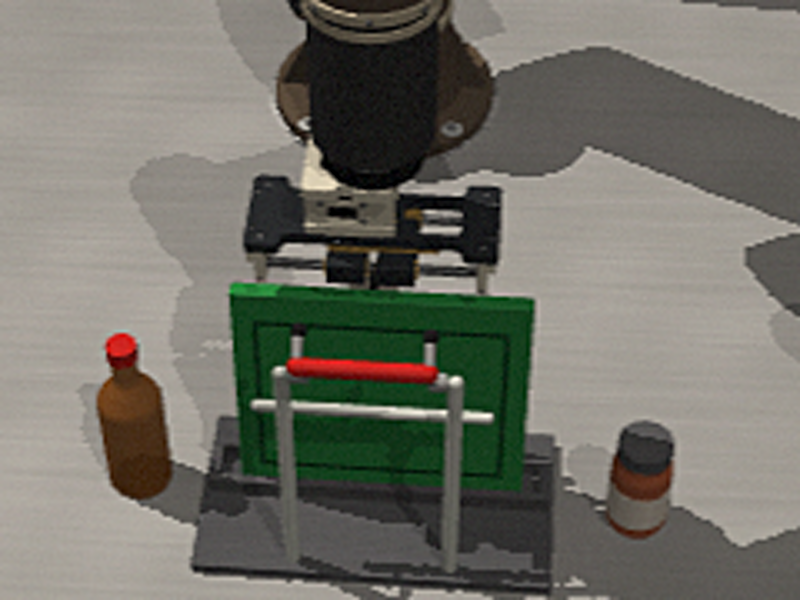

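Board is nearly upright, top edge about (385,295) in the crop, still square in its slot. I'll continue more gently.

```bash
python3 -m pendant '[[[0.6,0,0,0,0,0,0],[0.6,0,0,0,0,0,0],[0.6,0,0,0,0,0,0],[0.6,0,0,0,0,0,0],[0.6,0,0,0,0,0,0],[0.6,0,0,0,0,0,0],[0.6,0,0,0,0,0,0],[0.6,0,0,0,0,0,0],[0.5,0,0,0,0,0,0],[0,0,0,0,0,0,0],[0,0,0,0,0,0,0]]]'
python3 - <<'E'
from plant import ctrl, snapshot
import cv2
p=snapshot("scene"); a=p["image"][:,:,::-1]; cv2.imwrite("pics/s3c.png",cv2.resize(a[120:300,170:410],(800,600),interpolation=cv2.INTER_CUBIC))
E
```

```text
clock: 7.2
tool_pos: [0.5653, 0.0228, 0.1913]
orientation: [-90.0, 0.0, -1.1]
force: [-0.2, -0.1, -0.1]
opening: 0.0005
```

View pics/s3c.png

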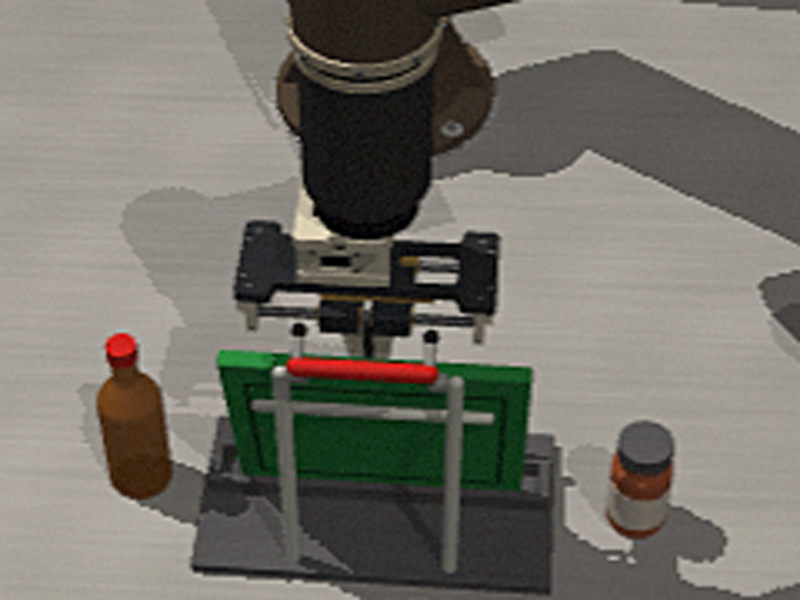

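```bash
python3 -m pendant '[[[-2,0,0,0,0,0,0],[-2.5,0,0,0,0,0,0],[-2,-2,0,0,0,0,0],[0,-3,0,0,0,0,0],[0,-3,0,0,0,0,0],[0,-3,0,0,0,0,0],[0,-3,0,0,0,0,0],[0,-3,0,0,0,0,0],[0,-3,0,0,0,0,0],[0,0,0,0,0,0,0]]]'
python3 - <<'E'
from h import *
from plant import ctrl, snapshot
import cv2
v=json.load(open("pose.json"))
p=snapshot("scene");q=snapshot("top")
X=stand(v[:3],np.array([[63,-120,225],[63,120,225],[63,0,225]])*1e-3)
for n,p in(("s",p),("t",q)):
    print(n,proj(p,X).round(1))
    a=p["image"][:,:,::-1].copy()
    o=(230,170) if n=="s" else (200,115)
    cv2.imwrite(f"pics/{n}4c.png",cv2.resize(a[o[1]:o[1]+120,o[0]:o[0]+160] if n=="t" else a[180:300,220:380],(800,600),interpolation=cv2.INTER_CUBIC))
E
```

```text
clock: 8.08
tool_pos: [0.5018, 0.0239, 0.3981]
orientation: [-89.9, -0.5, -1.1]
force: [1.3, -0.3, 0.8]
opening: 0.0005
s [[233.7 227.7]
 [328.6 232.6]
 [280.8 230.1]]
t [[299.6 164.3]
 [224.  164.5]
 [261.9 164.4]]
```

View pics/s4c.png

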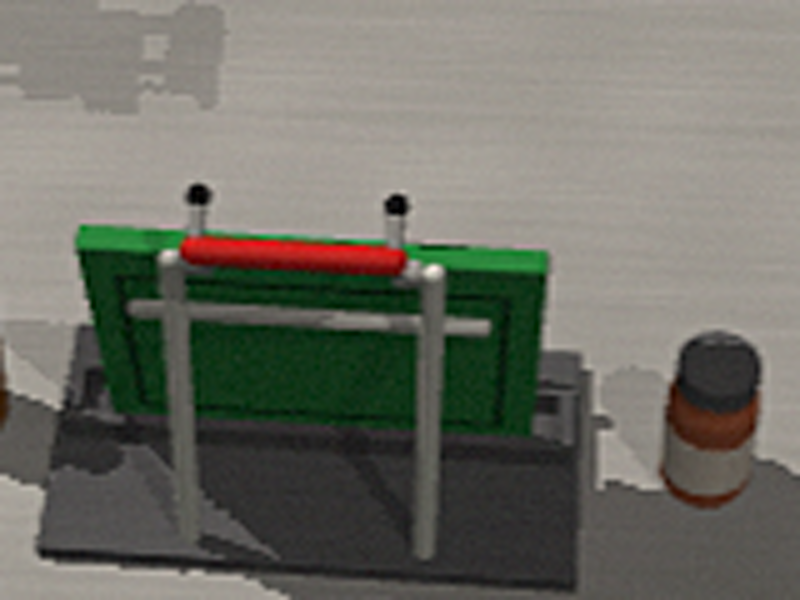

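View pics/t4c.png

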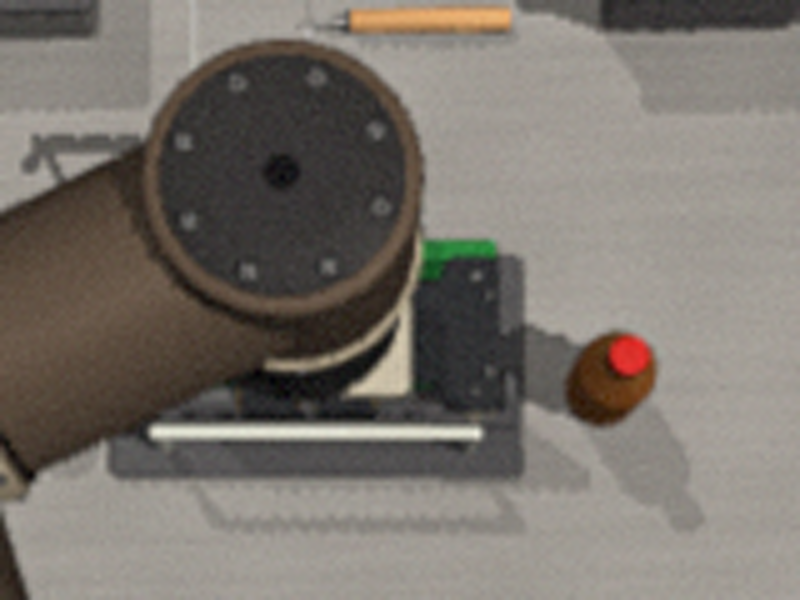

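```bash
python3 -m pendant '[[[3,0,0,0,0,0,0],[3,0,0,0,0,0,0],[3,0,0,0,0,0,0],[3,0,0,0,0,0,0],[3,0,0,0,0,0,0],[3,0,0,0,0,0,0],[3,0,0,0,0,0,0],[1.3,0,0,0,0,0,0],[0,0,0,0,0,0,0],[0,0,0,0,0,0,0]]]'
```

```text
clock: 9.02
tool_pos: [0.7232, 0.0199, 0.3886]
orientation: [-90.0, 0.2, -1.1]
force: [0.4, 0.5, -0.4]
opening: 0.0007
```

```bash
python3 -m pendant '[[[0,2,0.2,0,0,0,0],[0,2,0.2,0,0,0,0],[0,2,0.2,0,0,0,0],[0,2,0,0,0,0,0],[0,2,0,0,0,0,0],[0,1,0,0,0,0,0],[0,0,0,0,0,0,0],[0,0,0,0,0,0,0]]]'
cat > look.py <<'E'
import sys,cv2
from plant import ctrl, snapshot
p=snapshot("scene"); a=p["image"][:,:,::-1]; cv2.imwrite(f"pics/{sys.argv[1]}.png",cv2.resize(a[150:300,190:390],(800,600),interpolation=cv2.INTER_CUBIC))
E
python3 look.py s5c
```

```text
clock: 9.68
tool_pos: [0.7229, 0.0258, 0.2823]
orientation: [-90.0, -0.0, -1.1]
force: [0.5, -0.9, 0.4]
opening: 0.0002
```

View pics/s5c.png

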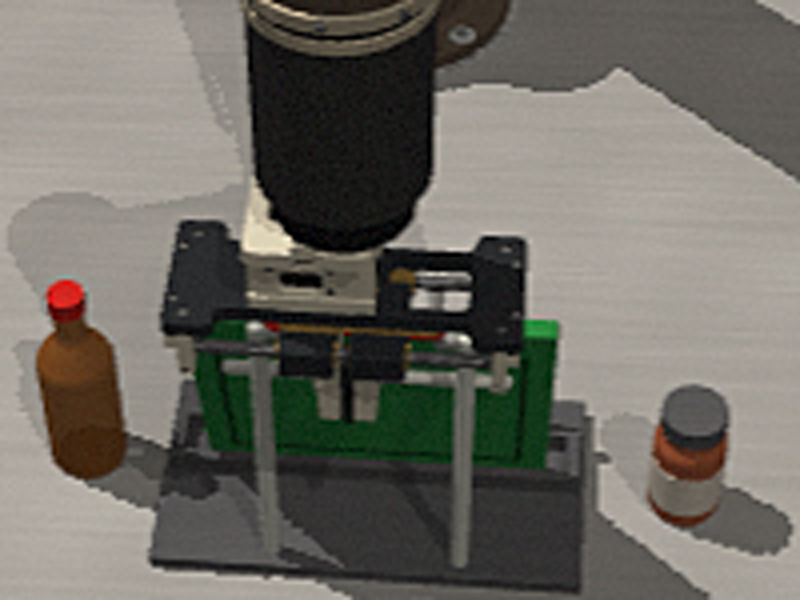

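```bash
python3 -m pendant '[[[-1.5,0.2,0,0,0,0,0],[-1.5,0.2,0,0,0,0,0],[-1,0,0,0,0,0,0],[-1,0,0,0,0,0,0],[-1,0,0,0,0,0,0],[-1,0,0,0,0,0,0],[-1,0,0,0,0,0,0],[-1,0,0,0,0,0,0],[0,0,0,0,0,0,0]]]'
python3 look.py s6c
```

```text
clock: 10.48
tool_pos: [0.6313, 0.0276, 0.2779]
orientation: [-90.0, 0.0, -1.1]
force: [-0.0, 0.1, 0.1]
opening: 0.0005
```

View pics/s6c.png

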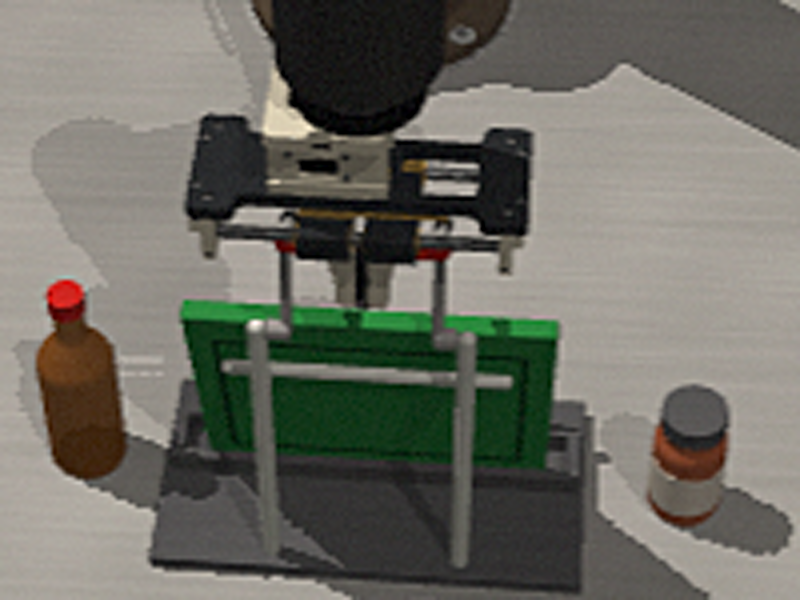

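Keeper now stands just past upright (red bar at crop y≈250, in front of the fingers), and the board hasn't moved. Pushing on.

```bash
python3 -m pendant '[[[-0.8,0,0,0,0,0,0],[-0.8,0,0,0,0,0,0],[-0.8,0,0,0,0,0,0],[-0.6,0,0,0,0,0,0],[-0.5,0,0,0,0,0,0],[0,0,0,0,0,0,0]]]'
python3 look.py s7c
```

```text
clock: 11.03
tool_pos: [0.5973, 0.0282, 0.278]
orientation: [-90.0, -0.0, -1.1]
force: [-0.2, 0.5, 0.1]
opening: 0.0003
```

View pics/s7c.png

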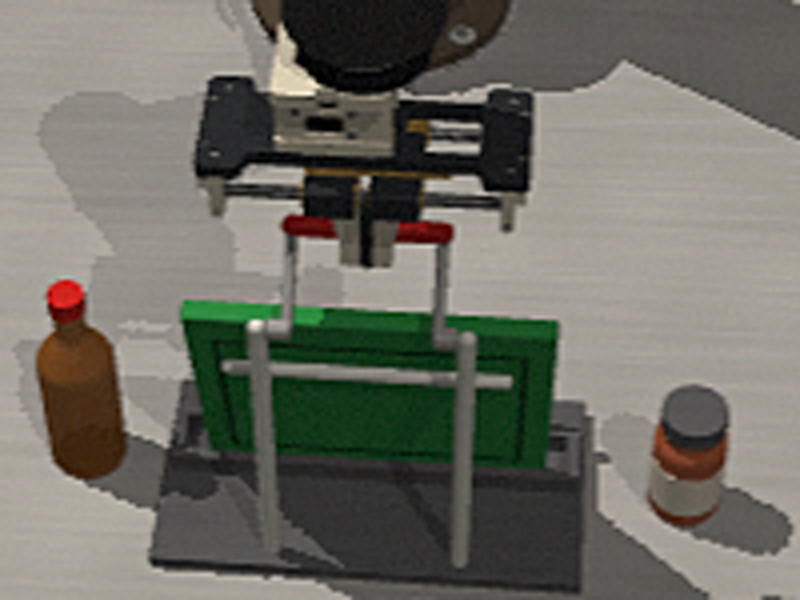

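```bash
python3 -m pendant '[[[0.8,0,0,0,0,0,0],[0.4,-1.5,0,0,0,0,0],[0,-2.5,0,0,0,0,0],[0,-1.5,0,0,0,0,0],[-1.5,0,0,0,0,0,0],[-2.2,0,0,0,0,0,0],[0,0,0,0,0,0,0],[0,0,0,0,0,0,0]]]'
python3 look.py s8c
```

```text
clock: 11.75
tool_pos: [0.5735, 0.0287, 0.3332]
orientation: [-90.0, -0.1, -1.1]
force: [1.3, 0.0, -0.1]
opening: 0.0007
```

View pics/s8c.png

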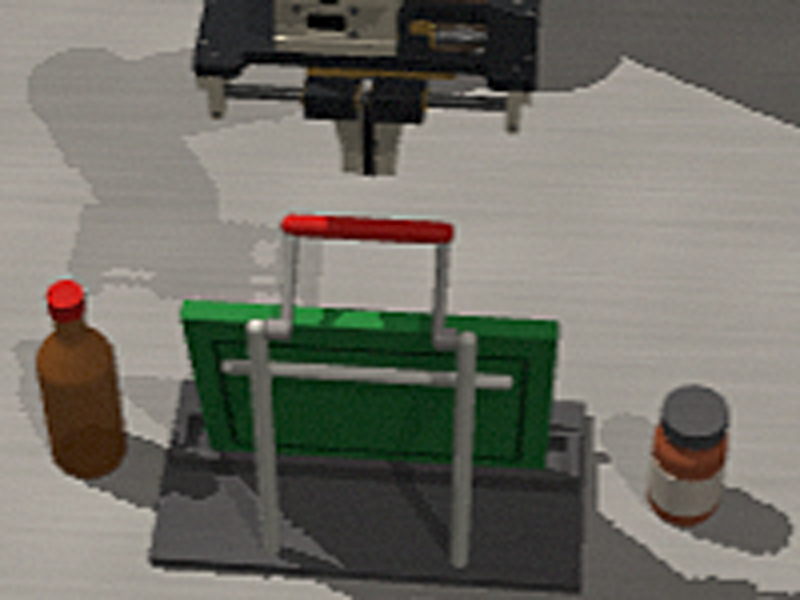

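```bash
python3 -m pendant '[[[0,2,0,0,0,0,0],[0,1.5,0,0,0,0,0],[0,1,0,0,0,0,0],[0,1,0,0,0,0,0],[0,1,0,0,0,0,0],[-0.2,0.5,0,0,0,0,0],[-0.2,0.5,0,0,0,0,0],[0,0,0,0,0,0,0]]]'
python3 look.py s9c
```

```text
clock: 12.47
tool_pos: [0.5688, 0.0288, 0.2567]
orientation: [-90.0, 0.1, -1.1]
force: [-0.9, 0.2, 0.0]
opening: 0.0005
```

View pics/s9c.png

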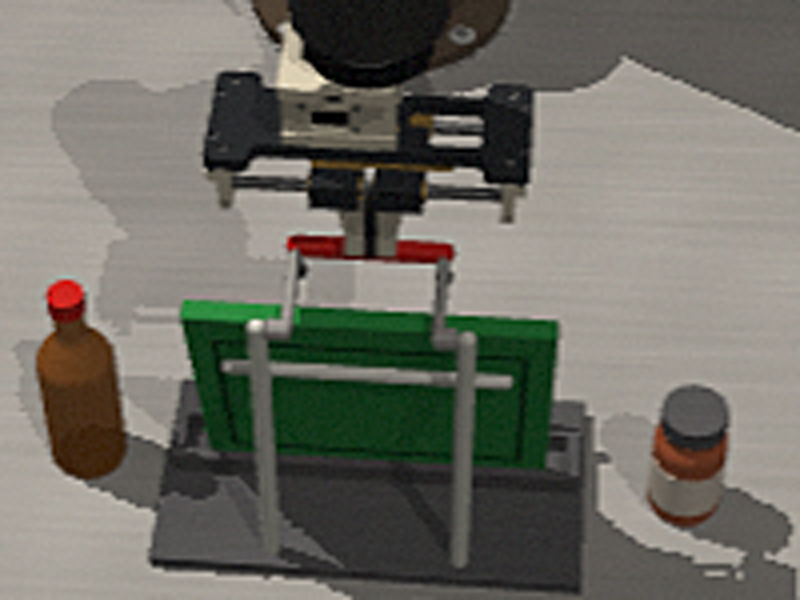

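```bash
cat > ang.py <<'E'
from h import *
import sys
from plant import snapshot
v=json.load(open("pose.json")); p=snapshot("scene")
for a in np.arange(0,1.3,.1):
    X=stand(v[:3],np.array([[88-65*np.cos(a),-47,240+65*np.sin(a)],[88-65*np.cos(a),47,240+65*np.sin(a)]])*1e-3)
    u=proj(p,X); print(round(a,1),X[0,[0,2]].round(3),((u-[190,150])*4).round(0).tolist())
u=proj(p,[[.5688,.0288,.2567],[.5783,.0288,.2567],[.5593,.0288,.2567]]);print(((u-[190,150])*4).round(0))
E
python3 ang.py
```

```text
0.0 [0.563 0.24 ] [[295.0, 255.0], [442.0, 262.0]]
0.1 [0.563 0.246] [[294.0, 248.0], [442.0, 255.0]]
0.2 [0.564 0.253] [[294.0, 242.0], [442.0, 249.0]]
0.3 [0.565 0.259] [[293.0, 237.0], [442.0, 244.0]]
0.4 [0.568 0.265] [[293.0, 233.0], [442.0, 240.0]]
0.5 [0.57  0.271] [[292.0, 229.0], [442.0, 237.0]]
0.6 [0.574 0.277] [[291.0, 227.0], [442.0, 234.0]]
0.7 [0.578 0.282] [[290.0, 225.0], [442.0, 233.0]]
0.8 [0.582 0.287] [[289.0, 225.0], [441.0, 233.0]]
0.9 [0.587 0.291] [[288.0, 226.0], [441.0, 233.0]]
1.0 [0.592 0.295] [[287.0, 228.0], [441.0, 235.0]]
1.1 [0.598 0.298] [[286.0, 231.0], [440.0, 238.0]]
1.2 [0.604 0.301] [[285.0, 234.0], [440.0, 242.0]]
[[371. 246.]
 [370. 257.]
 [372. 236.]]
```

```bash
python3 -m pendant '[[[-0.1,0.4,0,0,0,0,0],[-0.1,0.3,0,0,0,0,0],[0,0.3,0,0,0,0,0],[0,0,0,0,0,0,0]]]'
```

```text
clock: 12.9
tool_pos: [0.5673, 0.0289, 0.2473]
orientation: [-90.0, -0.0, -1.1]
force: [0.7, 0.4, 1.1]
opening: 0.0002
```

```bash
python3 -m pendant '[[[0,0.2,0,0,0,0,0],[0,0.2,0,0,0,0,0],[0,0,0,0,0,0,0],[0,0,0,0,0,0,0]]]'
```

```text
clock: 13.23
tool_pos: [0.5676, 0.0288, 0.2465]
orientation: [-90.0, -0.1, -1.0]
force: [-8.8, 2.0, 18.3]
opening: 0.0003
```

Firm stop felt (18 N, TCP at 0.2465 m, matching a bar top of 0.247 m). Retracting straight up.

```bash
python3 -m pendant '[[[0,-0.5,0,0,0,0,0],[0,-1,0,0,0,0,0],[0,-2,0,0,0,0,0],[0,-3,0,0,0,0,0],[0,-3,0,0,0,0,0],[0,-3,0,0,0,0,0],[-2,0,0,0,0,0,0],[-3,0,0,0,0,0,0],[-3,0,0,0,0,0,0],[-3,0,0,0,0,0,0],[0,0,0,0,0,0,0],[0,0,0,0,0,0,0]]]'
python3 look.py s10c; python3 ang.py | head -4
python3 - <<'E'
from plant import snapshot
import cv2
cv2.imwrite("pics/s10.png",snapshot("scene")["image"][:,:,::-1])
E
```

```text
clock: 14.23
tool_pos: [0.4565, 0.0309, 0.3699]
orientation: [-89.9, -0.1, -1.0]
force: [0.6, 0.7, 0.5]
opening: 0.0006
0.0 [0.563 0.24 ] [[295.0, 255.0], [442.0, 262.0]]
0.1 [0.563 0.246] [[294.0, 248.0], [442.0, 255.0]]
0.2 [0.564 0.253] [[294.0, 242.0], [442.0, 249.0]]
0.3 [0.565 0.259] [[293.0, 237.0], [442.0, 244.0]]
```

View pics/s10c.png

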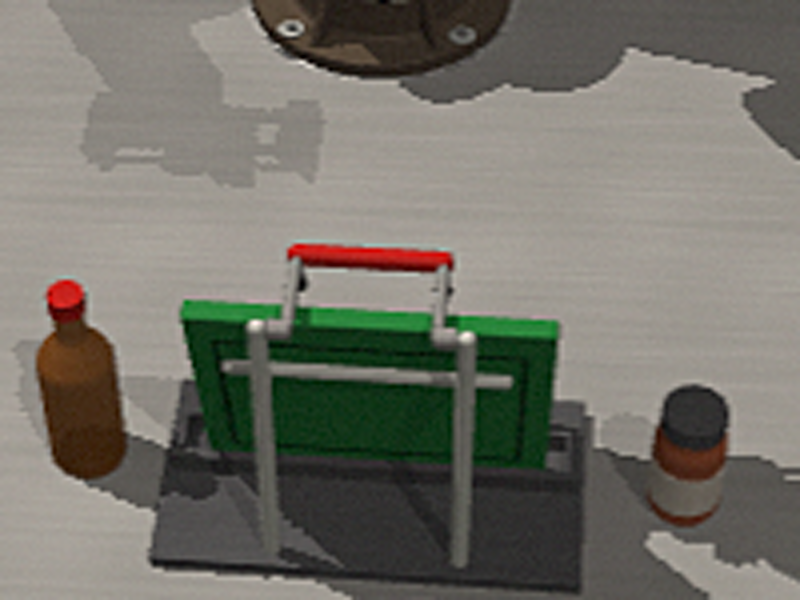

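View pics/s10.png

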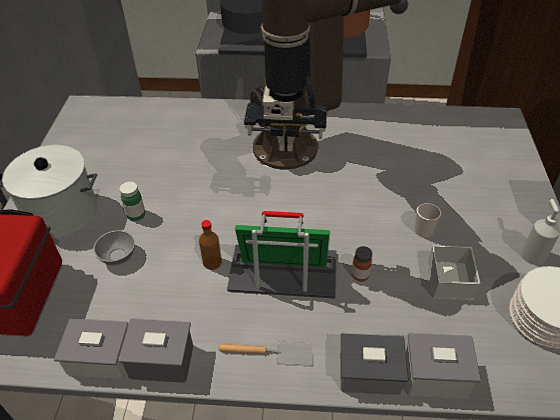

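```bash
python3 -c "
from plant import ctrl
print(ctrl.get_obs()['force']);print(ctrl.close_job())"
```

```text
[ 0.07919281 -0.14812661  0.78501318]
the job is handed in; nothing more can be done
None
```

The job is handed in, finished at about 14 s of the 54 s allowed. The hand-in gives no verdict, so the checks below are my own.

**What I did:** With the fingers shut, I pushed the board's top back past upright until it leaned on the rear rest. I then pushed the red bar forward from behind and pressed it down from above onto its end stop. The stop was firm: 18 N on the wrist with the fingertips at z 0.2465 m, against 0.247 m expected for the bar's top when closed.

**Last checks:**
- **Board:** it leans on the rear rest with its foot in the slot. After the push, its top corner was within about 3 px of where it should be. The last picture shows it unmoved since then.
- **Keeper:** the camera puts it at about 0.03 rad, under the 0.12 limit.
- **Bystanders:** all six look unmoved by eye in the last picture. I did not measure them.
- **Arm:** clear of everything, with only sensor noise on the wrist.

No check failed. One small disagreement: in my fit of the stand's pose, the keeper-bar ends were 2 to 4 px off along the bar's length. That did not affect the job.

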